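Roll the press roller over the taped joint and stop it between the burnt lines

ROBOT

A 7-joint arm with a two-finger parallel gripper is mounted at the origin on the work surface. World frame = base frame: x ahead of the robot, y to its left, z up, the work surface at z = 0. Lengths are in m, angles in degrees, forces in N, time in s.
With the tool pointing down it reaches from about 0.425 to 0.95 m from the base axis. Payload 4.7 kg.
Tool frame: the origin (TCP) lies at the very end of the fingers, on their centre line; the grasp point (between the pads) lies 19 mm behind it; z points along the fingers, y is the direction in which the jaws open and shut (so a half turn about z gives the same grasp; the last joint's range is limited). The gripper opens to 85 mm and grips with 20 to 120 N. Pads are 22 mm wide; open, the fingers measure 114 mm over their backs; the gripper's body (76 mm by 85 mm) begins 54 mm behind the grasp point. The pads swing forward as they close: fully open they stand 13 mm farther back than shut.
Start: joints at [-1.656, 26.849, -2.785, 87.806, 1.381, 65.374, -4.715], TCP at [0.675, 0, 0.204] pointing down, gripper open.
Joint ranges: [-148.3, 148.3], [-19.14, 114.17], [-79.39, 73.82], [5.75, 140.21], [-59.74, 239.74], [12.07, 113.84], [-152.46, 152.46]. Speed limits (degrees/s): [147.25, 147.25, 180, 180, 180, 180, 180].

INTERFACE

Orientations are given as a 3x3 rotation matrix whose columns are the frame's x, y, z axes.
In Python, from bench import telemetry, capture, job_done gives the robot as it stands.
- The arm moves only by the shell command python3 -m crank 'ROWS' [FORCE]. ROWS is JSON, one flat list of numbers, 7 for each row, row after row: the closure, from 0 (fully open) to 1 (shut), then the shift along the tool's x, y, z in mm, then the turn, a rotation vector about the tool's x, y, z in degrees. A call has 1 to 5 rows; each row shifts and turns the commanded pose from where the row before left it, along the tool's axes as they then stand; what a row does not reach is not made up. A row lasts 1/10 s, in which the tool goes at most 50 mm and 8.59 degrees, less where a joint would pass 70% of its speed; a pose out of reach is approached as far as the arm can. A call with a gripper value outside its range is refused whole. The fingers move at their own pace and stop on an object; FORCE is the grip in N (left out, the last holds). Time passes only in rows, so rows that do not move let the fingers close. It gives the time, the measured TCP pose, the force and the opening at its end, in the units of the state.
- telemetry.sense(): the state, without advancing time (a new reading comes with each control period).
- capture(name): name is "scene" or "side" or "wrist"; returns a dict with "pixels" (480x640x3 uint8, blue, green, red), "fx", "fy", "cx", "cy" (pixels), "dist" ([k1, k2, p1, p2, k3] as OpenCV has them; the pictures are not rectified), "R" (3x3) and "t" (3): a world point X has camera coordinates R X + t; the wrist camera has in their place "T_tool_cam" (4x4, takes a point from camera to tool coordinates, whose origin is the TCP and whose axes are the flange's). Camera axes: x right, y down, z forward; pixel columns grow to the right and rows downward; lengths in m; the calibration is good to about 2 mm. A picture is of the moment at which its call begins: read the wrist's pose just before it. There is no depth.
- job_done(): hands the job in, once; it reports no verdict.
The state is a dict: "time_s": time; "joints": joint angles; "joint_vel": joint speeds; "joint_torque": joint torques, N m; "position": TCP position; "orientation": TCP orientation; "contact_force": force on the tool from outside, world axes, zero at the start; "wrist_torque": the same for the moment, N m; "finger_gap": finger opening in m.
Only numpy, scipy, OpenCV 4.12 (cv2) and the standard library are available. Lean on these libraries where they do the work, as an engineer would, in place of code of your own. Each camera call takes 0.05 s, during which the arm holds its last target.

TASK

With the fingertips on top of the wooden roller, roll it along the plywood panel, over the paper-taped joint, and stop it so that its axis lies midway between the two thin burnt lines, square to the panel and at rest; then take the hand away. Move it only by its top (several strokes are fine): let it turn instead of sliding, do not push low on its side, pinch it or lift it, and leave everything else where it is.

Things in the scene. Friction and masses are not known exactly. Their poses are not given: they have to be found in the camera images.
- panel: Plywood panel fixed to the bench, 400 x 300 mm, flat top 12 mm above the bench. Origin: centre of its underside; x: along its length, the way the roller must go; y: across; z: up. White paper tape crosses it at x = -32 to +12 mm (nothing to bump over). Two thin dark burnt lines cross its whole width at x = +58 and +82 mm, flat too: there is no groove or stop.
- line_mid (a point): Point on the panel's top face midway between the two burnt lines and midway across the panel; axes as the panel's.
- roller: Smooth solid beech roller, 80 mm diameter, 120 mm long, with steel ends and 10 mm axle stubs, 0.35 to 0.7 kg. Origin: middle of its axis, 40 mm above the panel top. y: along its axis; x, z turn with it (z up at the start). Starts 70 to 120 mm on the -x side of the panel's middle, within 4 degrees of square. Rolls easily; stays where left at rest. Its top travels twice as far as its axis.
- glue: Bystander: glue bottle, 44 mm across, 105 mm tall, standing near the panel's edge on the panel. Origin: centre of its underside.
- clip_block: Bystander: light wooden block 50 x 35 x 30 mm with a 12 mm steel stud on top, on the panel near its edge. Origin: centre of its underside.
- tape: Bystander: empty cardboard tape core, 90 mm outside, 24 mm high, on the bench. Origin: centre of its underside.
- driver: Bystander: screwdriver, 130 mm long, lying along the panel's edge on the panel. Origin: middle of its underside.
- screw_cup: Bystander: aluminium cup 70 mm across, 45 mm high, on the bench. Origin: centre of its underside.
- flux_jar: Bystander: jar 52 mm across, 60 mm high, on the bench. Origin: centre of its underside.
Things that resemble listed ones, but are neither listed nor needed, are in the scene too. There is more than one size of the roller; the job needs the middle-sized.

How it is judged:
By the outcome, as a careful person would: the job done as asked, in the order asked, and still so for the second after the job is handed in, with the robot touching nothing.
It also fails if it takes over 58 s, if anything falls off the work surface, if the arm or the gripper's body presses on something with over 40 N, if the wrist force passes 120 N, or if a joint passes its speed limit or range.

## Working session

There is one attempt and no reset: what is moved stays moved. The work goes in short steps, Python scripts to look and compute and a shell command to move; the robot and the scene stay as the last step left them, time stands still between calls to the robot, and variables do not carry over. Pictures are saved under pics/ and viewed, and the job is handed in when it is done.

```bash
ls; mkdir -p pics
python3 - <<'E'
from bench import telemetry, capture
import cv2
s=telemetry.sense(); print({k:s[k] for k in s})
for n in("scene","side","wrist"):
    c=capture(n); cv2.imwrite(f"pics/{n}0.png",c["pixels"]); print(n,{k:v for k,v in c.items() if k!="pixels"})
E
```

```text
pics
{'time_s': 0.0, 'joints': array([-1.65516852, 26.89984791, -2.78493293, 87.87363947,  1.38078282,
       65.37387822, -4.7152068 ]), 'joint_vel': array([-0.02660946,  0.02081228,  0.03641618, -0.07465503, -0.0581263 ,
       -0.01122016, -0.05559601]), 'joint_torque': array([ 1.18357209e-03, -5.10321057e+01, -4.63755790e-02, -2.37716943e+01,
        1.05899444e-02,  7.35067850e-03,  1.56414734e-05]), 'position': array([6.74367187e-01, 8.30304848e-06, 2.02732212e-01]), 'orientation': array([[-3.34986655e-05,  9.99998029e-01, -1.98526928e-03],
       [ 9.99999997e-01,  3.33671388e-05, -6.62844060e-05],
       [-6.62180326e-05, -1.98527150e-03, -9.99998027e-01]]), 'contact_force': array([-0.46979903,  0.13725457,  0.07899149]), 'wrist_torque': array([-0.03160585,  0.003285  , -0.00244741]), 'finger_gap': 0.08513393985633674}
scene {'fx': 562.6238830636047, 'fy': 562.6238830636047, 'cx': 317.8549090369332, 'cy': 233.2116094737945, 'dist': array([-0.14418096,  0.        ,  0.        ,  0.        ,  0.        ]), 'R': array([[ 0.10390716,  0.99453798,  0.00987501],
       [ 0.84719855
[... 363 characters left out ...]
 ],
       [-0.48903284, -0.49070536, -0.72114848],
       [ 0.51628207,  0.50354568, -0.69274424]]), 't': array([-0.33525666,  0.27514402,  0.98070178])}
wrist {'fx': 342.8335605601234, 'fy': 342.8335605601234, 'cx': 316.99694228728885, 'cy': 240.7977470764313, 'dist': array([-0.04760376,  0.        ,  0.        ,  0.        ,  0.        ]), 'T_tool_cam': array([[-4.16419399e-04, -9.48595676e-01, -3.16490236e-01,
         8.09491476e-02],
       [ 9.99999826e-01, -5.27031428e-04,  2.63895685e-04,
         1.26953563e-03],
       [-4.17130607e-04, -3.16490071e-01,  9.48595731e-01,
        -1.70064000e-01],
       [ 0.00000000e+00,  0.00000000e+00,  0.00000000e+00,
         1.00000000e+00]])}
```

View pics/scene0.png

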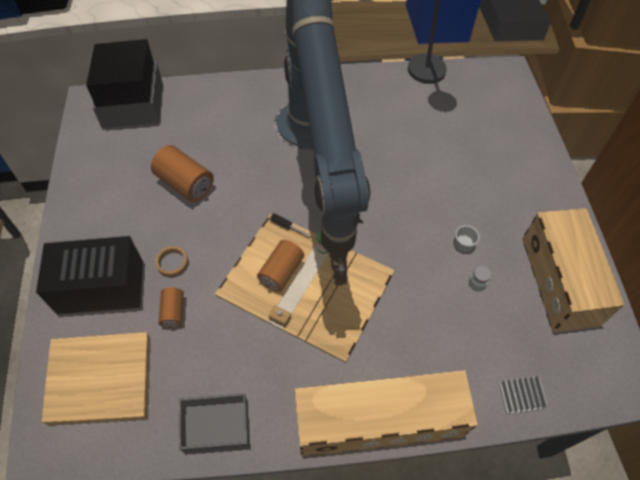

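View pics/side0.png

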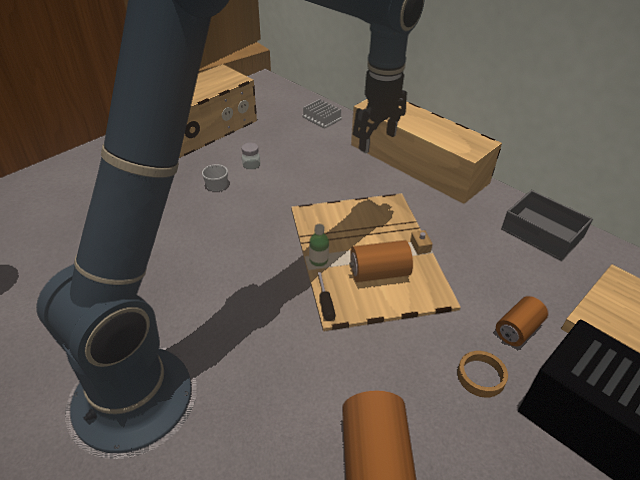

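View pics/wrist0.png

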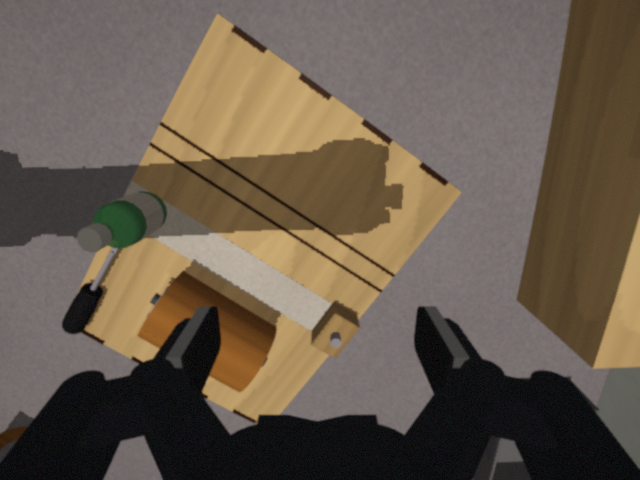

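The scene camera has three roller candidates: large at (182,172) and small at (171,308), both on the bench, and a middle-sized one at (281,265) on the panel. In the wrist image the panel roller is at about (207,330), the burnt lines run (160,124)–(395,275) and (150,144)–(381,291), the glue is at (120,220) and the clip block at (335,328). Next I measure these.

```bash
cat > h.py <<'E'
import numpy as np, cv2
from bench import telemetry, capture
def cam(name):
    s=telemetry.sense(); c=capture(name)
    K=np.array([[c["fx"],0,c["cx"]],[0,c["fy"],c["cy"]],[0,0,1]])
    if name=="wrist":
        T=np.eye(4);T[:3,:3]=s["orientation"];T[:3,3]=s["position"]
        W=T@np.array(c["T_tool_cam"]); R=W[:3,:3].T; t=-R@W[:3,3]
    else: R=np.array(c["R"]);t=np.array(c["t"])
    return dict(im=c["pixels"],K=K,d=np.array(c["dist"]),R=R,t=t,s=s)
def ray(c,uv):
    p=cv2.undistortPoints(np.array(uv,float).reshape(-1,1,2),c["K"],c["d"]).reshape(-1,2)
    return -c["R"].T@c["t"], np.c_[p,np.ones(len(p))]@c["R"]
def onz(c,uv,z):
    o,d=ray(c,uv); return o+d*((z-o[2])/d[:,2])[:,None]
def proj(c,X):
    return cv2.projectPoints(np.array(X,float).reshape(-1,1,3),cv2.Rodrigues(c["R"])[0],c["t"],c["K"],c["d"])[0].reshape(-1,2)
E
python3 - <<'E'
from h import *
np.set_printoptions(precision=4,suppress=True)
c=cam("wrist")
uv=[(219,15),(460,191),(160,124),(395,275),(150,144),(381,291),(260,422)]
P=onz(c,uv,.012);print(P)
v=P[3]-P[2];v2=P[5]-P[4];v3=P[1]-P[0]
for a in(v,v2,v3):print(np.linalg.norm(a),np.degrees(np.arctan2(a[1],a[0])))
print("pixels at mid",P[1]-P[6], np.linalg.norm(P[1]-P[6]))
for n in("scene","side"):
    c=cam(n); x,y=((281,287) if n=="scene" else (370,260))
    if n=="scene": crop=c["im"][200:370,200:410]; 
    else: crop=c["im"][180:340,270:470]
    cv2.imwrite(f"pics/{n}_crop.png",cv2.resize(crop,None,fx=3.6,fy=3.4))
    # panel mapped
E
```

```text
[[ 0.5846  0.1819  0.012 ]
 [ 0.8284  0.0166  0.012 ]
 [ 0.5168  0.0851  0.012 ]
 [ 0.7654 -0.081   0.012 ]
 [ 0.5037  0.0656  0.012 ]
 [ 0.7505 -0.1014  0.012 ]
 [ 0.5972 -0.3018  0.012 ]]
0.2990292877870192 -33.74959749293245
0.29801805094720285 -34.08861026601282
0.29460218877427985 -34.143674079130726
pixels at mid [0.2311 0.3184 0.    ] 0.39345573248423726
```

Run:
```python
import cv2
im=cv2.imread("pics/wrist0.png")
cv2.imwrite("pics/wrist_crop.png",cv2.resize(im[180:440,50:400],None,fx=2.2,fy=2.2))
```

```text
(no output)
```

View pics/scene_crop.png

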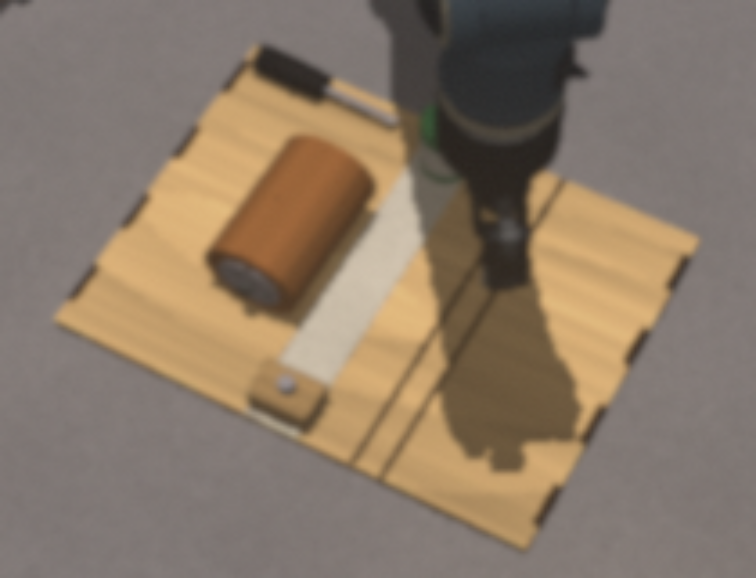

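View pics/wrist_crop.png

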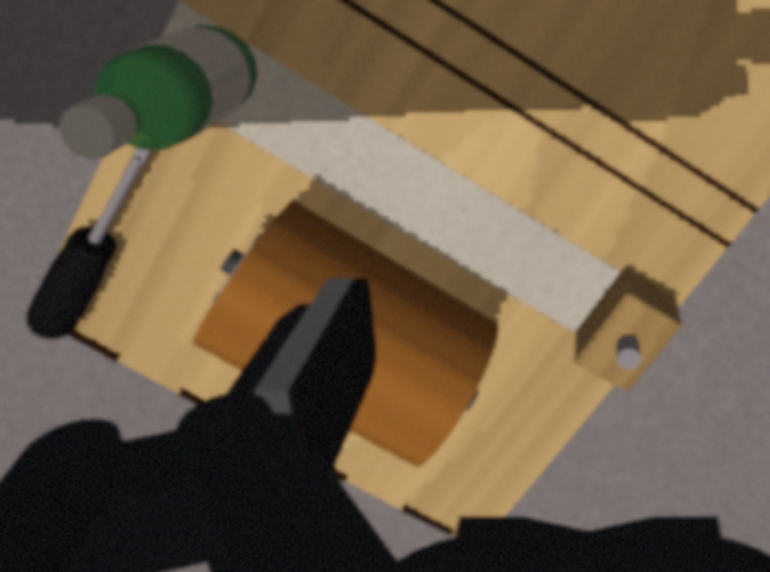

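View pics/side_crop.png

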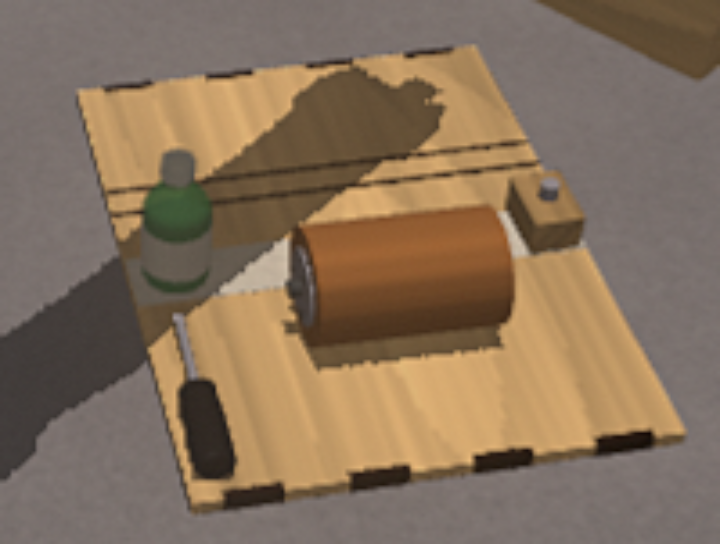

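```bash
cat >> h.py <<'E'
PAN=None
def load():
    return np.load("pan.npz")
def roller_mask(c,roi=None):
    hsv=cv2.cvtColor(c["im"],cv2.COLOR_BGR2HSV)
    m=cv2.inRange(hsv,(5,140,40),(14,255,255))
    if roi is not None:
        k=np.zeros_like(m);x0,y0,x1,y1=roi;k[y0:y1,x0:x1]=255;m&=k
    return m
def axis_from_edges(c,l1,l2,z=.052):
    # each l: two pixels on silhouette long edge; returns axis line on plane z (point,dir) and residual dist
    ns=[]
    for l in(l1,l2):
        o,d=ray(c,l); n=np.cross(d[0],d[1]); ns.append(n/np.linalg.norm(n))
    if ns[0]@ns[1]<0: ns[1]=-ns[1]
    b=ns[0]-ns[1] # bisector plane containing both tangents' mid: normals sum
    b=ns[0]+ns[1]; b/=np.linalg.norm(b)
    # b.(X-o)=0 , X.z=z
    dirn=np.cross(b,[0,0,1]); dirn/=np.linalg.norm(dirn)
    A=np.array([b[:2],dirn[:2]]); p=np.linalg.solve(A,[b@o-b[2]*z,0.])
    p=np.array([*p,z]); return p,dirn,abs(ns[0]@(p-o)),abs(ns[1]@(p-o))
E
python3 - <<'E'
from h import *
np.set_printoptions(precision=4,suppress=True)
A=np.array([(.2,.15),(.2,-.15),(.082,.15),(.082,-.15),(.058,.15),(.058,-.15)])
C4=np.array([(.2,.15),(.2,-.15),(-.2,.15),(-.2,-.15)])
sc=lambda p,o:np.array(p,float)/[3.6,3.4]+o
cs={"wrist":(A,[(219,15),(460,191),(160,124),(395,275),(150,144),(381,291)]),
"scene":(C4,sc([(698,240),(527,548),(257,45),(60,320)],[200,200])),
"side":(np.r_[C4,A[2:]],sc([(78,90),(475,45),(193,505),(685,434),(108,190),(525,143),(112,214),(541,163)],[270,180]))}
def fit(a,w):
    am,wm=a.mean(0),w.mean(0);H=(a-am).T@(w-wm);th=np.arctan2(H[0,1]-H[1,0],H[0,0]+H[1,1])
    R=np.array([[np.cos(th),-np.sin(th)],[np.sin(th),np.cos(th)]]);t=wm-R@am
    return th,t,(a@R.T+t-w)
aa,ww=[],[]
for n,(a,uv) in cs.items():
    c=cam(n);w=onz(c,uv,.012)[:,:2];th,t,r=fit(a,w);print(n,np.degrees(th),t,np.abs(r).max(0));aa.append(a);ww.append(w)
th,t,r=fit(np.vstack(aa),np.vstack(ww));print("all",np.degrees(th),t,np.sqrt((r**2).mean(0)))
np.savez("pan.npz",th=th,t=t)
R=np.array([[np.cos(th),-np.sin(th)],[np.sin(th),np.cos(th)]])
for n,roi in(("scene",(240,220,320,310)),("side",(330,225,425,295))):
    c=cam(n);m=roller_mask(c,roi);m=cv2.morphologyEx(m,cv2.MORPH_CLOSE,np.ones((5,5)))
    cn=max(cv2.findContours(m,cv2.RETR_EXTERNAL,cv2.CHAIN_APPROX_NONE)[0],key=cv2.contourArea)
    print(n,cv2.minAreaRect(cn),cv2.contourArea(cn))
    v=c["im"].copy();cv2.drawContours(v,[cn],-1,(255,0,0),1);cv2.imwrite(f"pics/{n}_m.png",cv2.resize(v[roi[1]-10:roi[3]+10,roi[0]-10:roi[2]+10],None,fx=5,fy=5,interpolation=cv2.INTER_NEAREST))
# other objs
c=cam("wrist")
print("tops: glue cap z.117, block stud z.05?")
print((onz(c,[(93,237)],.117)[:,:2]-t)@R,(onz(c,[(335,325)],.042)[:,:2]-t)@R)
E
```

```text
wrist 55.993196018174196 [ 0.5953 -0.0662] [0.0024 0.0014]
scene 55.887988838181215 [ 0.5948 -0.0649] [0.0018 0.0041]
side 55.65943325266603 [ 0.5918 -0.0655] [0.0032 0.0021]
all 55.76076203504757 [ 0.5935 -0.0656] [0.0021 0.0017]
scene ((282.1925964355469, 262.010986328125), (26.660110473632812, 43.661720275878906), 34.215702056884766) 1014.0
side ((382.10772705078125, 260.361572265625), (35.473934173583984, 59.908775329589844), 82.87498474121094) 1873.5
tops: glue cap z.117, block stud z.05?
[[-0.0017  0.1165]] [[ 0.0057 -0.1206]]
```

View pics/scene_m.png

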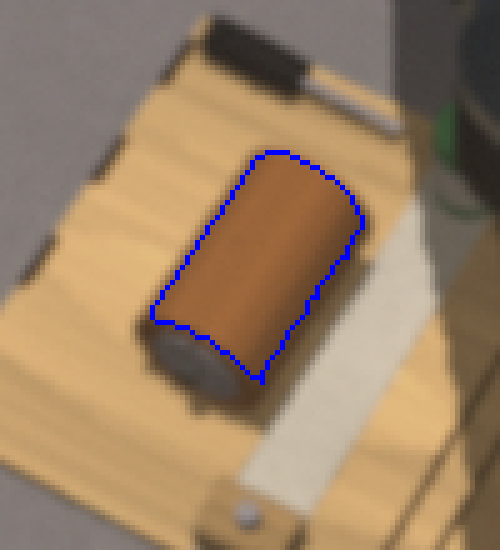

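View pics/side_m.png

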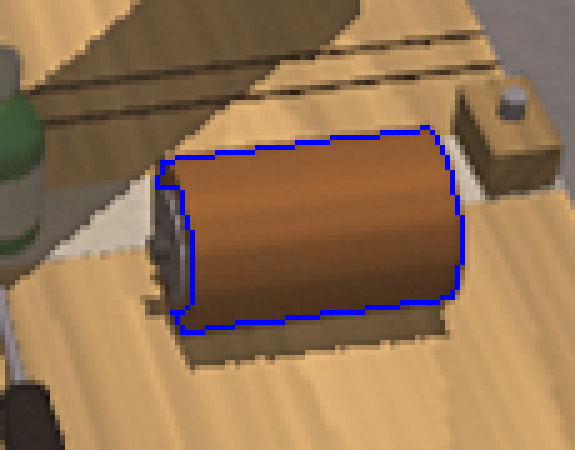

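Masks fit the middle roller in both views. Next I fit its silhouette edges and take the bisector plane to get the axis.

```bash
cat >> h.py <<'E'
def edges(m):
    m=cv2.morphologyEx(m,cv2.MORPH_CLOSE,np.ones((5,5)))
    cn=max(cv2.findContours(m,cv2.RETR_EXTERNAL,cv2.CHAIN_APPROX_NONE)[0],key=cv2.contourArea)
    (cx,cy),(w,h),a=cv2.minAreaRect(cn); a=np.radians(a); u=np.array([np.cos(a),np.sin(a)]);v=np.array([-u[1],u[0]])
    if w<h: u,v,w,h=v,-u,h,w
    q=cn.reshape(-1,2)-[cx,cy]; s=q@u; e=q@v; out=[]
    for sg in(1,-1):
        k=(abs(s)<.3*w)&(e*sg>.25*h)
        p=cv2.fitLine((cn.reshape(-1,2)[k]).astype(np.float32),cv2.DIST_HUBER,0,.01,.01).ravel()
        out.append([p[2:]-20*p[:2]+v*sg*.5,p[2:]+20*p[:2]+v*sg*.5])
    return out,cn
def inpan(P):
    f=load();th=float(f["th"]);R=np.array([[np.cos(th),-np.sin(th)],[np.sin(th),np.cos(th)]]);return (np.atleast_2d(P)[:,:2]-f["t"])@R
def where(n,roi):
    c=cam(n);l,cn=edges(roller_mask(c,roi)); p,d,a,b=axis_from_edges(c,*l)
    q=inpan(np.array([p,p+d*.1])); dq=q[1]-q[0]; dq*=np.sign(dq[1])
    x0=q[0,0]-q[0,1]*dq[0]/dq[1]
    # y from contour centroid on z=.075
    mm=cv2.moments(cn); y=inpan(onz(c,[(mm["m10"]/mm["m00"],mm["m01"]/mm["m00"])],.07))[0,1]
    yaw=np.degrees(np.arctan2(-dq[0],dq[1]))
    print(n,"x@y=0 %.1f mm yaw %.2f y~%.1f r %.1f %.1f t %.2f"%(x0*1e3,yaw,y*1e3,a*1e3,b*1e3,c["s"]["time_s"]))
    return c
E
python3 - <<'E'
from h import *
where("scene",(240,220,320,310));where("side",(330,225,425,295))
c=cam("scene");print("-y end centre",inpan(onz(c,[(240-10+205/5,220-10+365/5)],.052)))
c=cam("side");print("+y end",inpan(onz(c,[(320+172/5,215+245/5)],.052)))
E
```

```text
scene x@y=0 -76.5 mm yaw -1.27 y~-3.0 r 38.0 38.0 t 0.60
side x@y=0 -71.7 mm yaw -1.64 y~-4.3 r 33.9 33.9 t 0.65
-y end centre [[-0.06978386 -0.06514662]]
+y end [[-0.07169682  0.05436081]]
```

```bash
python3 -m crank '[0.4,-29.5,-26,4,0,0,0, 0.4,-29.5,-26,4,0,0,0, 0.4,-29.5,-26,4,0,0,0, 0.4,-29.5,-26,4,0,0,0, 0.4,-29.5,-26,4,0,0,0]' 20; python3 -m crank '[0.4,0,0,0,0,0,8.56, 0.4,0,0,0,0,0,8.56, 0.4,0,0,0,0,0,8.56, 0.4,0,0,0,0,0,8.56, 0.4,0,0,0,0,0,0]'
python3 - <<'E'
from h import *
np.set_printoptions(precision=4,suppress=True)
c=cam("wrist");print(c["s"]["position"],inpan(c["s"]["position"]),c["s"]["orientation"],c["s"]["finger_gap"])
cv2.imwrite("pics/w1.png",c["im"])
cv2.imwrite("pics/s1.png",cam("side")["im"])
E
```

```text
time_s: 1.3
position: [0.544, -0.1486, 0.1839]
orientation: [[-0.0, 1.0, 0.001], [1.0, 0.0, -0.0], [-0.0, 0.001, -1.0]]
contact_force: [0.1, -0.2, 0.4]
finger_gap: 0.0517
time_s: 1.8
position: [0.5451, -0.1474, 0.184]
orientation: [[0.562, 0.827, 0.0], [0.827, -0.562, -0.0], [-0.0, 0.0, -1.0]]
contact_force: [-0.8, 0.6, 1.0]
finger_gap: 0.051
[ 0.5451 -0.1474  0.184 ] [[-0.0949 -0.006 ]] [[ 0.5624  0.8269  0.0003]
 [ 0.8269 -0.5624 -0.0002]
 [-0.      0.0004 -1.    ]] 0.05100887726186289
```

View pics/w1.png

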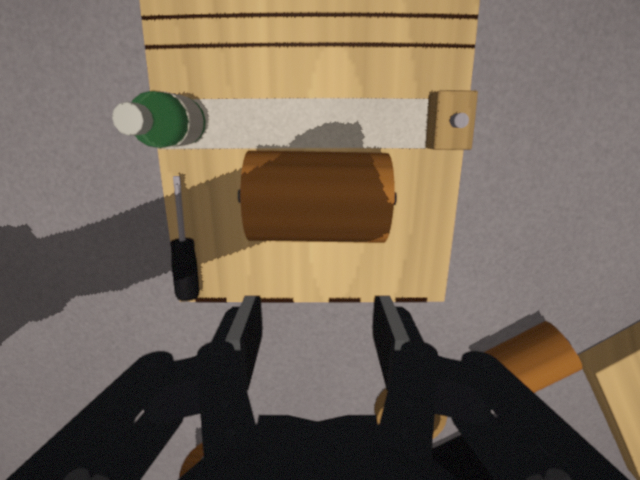

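View pics/s1.png

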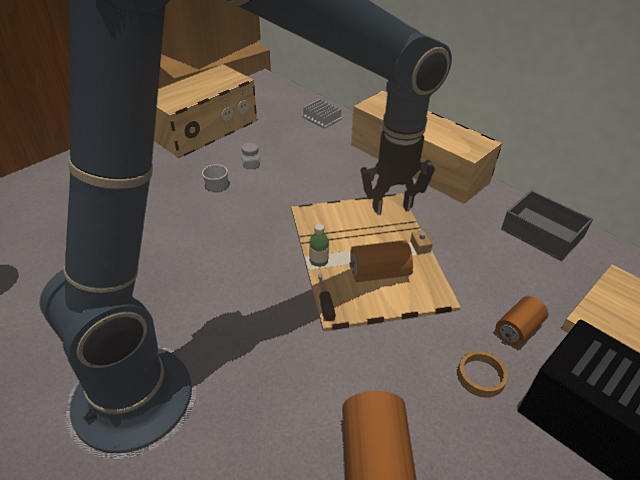

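Run:
```python
from h import *
np.set_printoptions(precision=4,suppress=True)
c=where("wrist",(230,140,405,250))
# lines: dark rows in columns
g=c["im"].astype(int).sum(2)
for lo,hi in((5,28),(34,56)):
    uv=[(u,lo+np.average(np.arange(hi-lo),weights=np.maximum(0,np.median(g[lo:hi,u])-60-g[lo:hi,u])+1e-9)) for u in range(175,460,15)]
    P=inpan(onz(c,uv,.012)); k=np.polyfit(P[:,1],P[:,0],1);print("line x0 %.4f slope deg %.2f"%(k[1],np.degrees(np.arctan(k[0]))))
print(inpan(onz(c,[(300,98.5),(300,149),(200,299),(400,301)],.012)))
# side edges of panel
print(inpan(onz(c,[(141,10),(478,10),(444,295)],.012)))
l,cn=edges(roller_mask(c,(230,140,405,250)));print(l)
print("ends",inpan(onz(c,[(241,195),(393,197)],.06)))
cv2.drawContours(c["im"],[cn],-1,(255,0,0),1);cv2.imwrite("pics/w1m.png",cv2.resize(c["im"][0:260,130:490],None,fx=2.2,fy=2.2))
```

```text
wrist x@y=0 -72.1 mm yaw -1.05 y~-5.6 r 39.3 39.3 t 1.90
line x0 0.0823 slope deg -0.08
line x0 0.0583 slope deg -0.04
[[ 0.0124  0.0088]
 [-0.0334  0.0094]
 [-0.1964  0.1238]
 [-0.198  -0.1007]]
[[ 0.0878  0.149 ]
 [ 0.0883 -0.149 ]
 [-0.1906 -0.1497]]
[[array([311.2987, 240.1115]), array([351.2912, 240.8884])], [array([299.4102, 151.2455]), array([339.3999, 152.1545])]]
ends [[-0.0694  0.0587]
 [-0.0708 -0.0733]]
```

View pics/w1m.png

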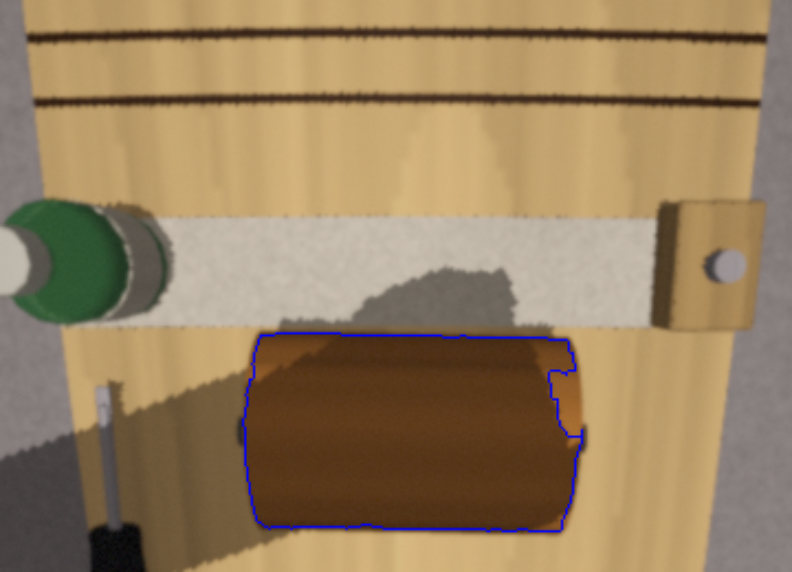

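Wrist view: the panel frame checks out. Lines read x=58.3 and 82.3 mm, the roller axis is at x≈-72 mm with yaw≈-1.05°, and its radius reads 39.3 mm, so it is the middle size. Descending just behind its top.

```bash
python3 -m crank '[0.4,2.5,0,38,0,0,1, 0.4,2.5,0,38,0,0,0, 0.4,0,0,4,0,0,0, 0.4,0,0,4,0,0,0, 0.4,0,0,0,0,0,0]'; for i in 1; do python3 -m crank '[0.4,0,0,2,0,0,0, 0.4,0,0,0,0,0,0]'; done;  python3 -m crank '[0.4,0,0,2,0,0,0, 0.4,0,0,0,0,0,0]'
```

```text
time_s: 2.45
position: [0.5488, -0.1438, 0.1009]
orientation: [[0.577, 0.817, 0.002], [0.817, -0.577, -0.0], [0.001, 0.002, -1.0]]
contact_force: [0.5, -0.2, 0.0]
finger_gap: 0.0514
time_s: 2.65
position: [0.5486, -0.1437, 0.099]
orientation: [[0.577, 0.817, 0.002], [0.817, -0.577, -0.0], [0.001, 0.002, -1.0]]
contact_force: [0.2, -0.4, 0.1]
finger_gap: 0.051
time_s: 2.85
position: [0.5479, -0.1434, 0.0961]
orientation: [[0.577, 0.817, 0.0], [0.817, -0.577, -0.0], [0.0, 0.0, -1.0]]
contact_force: [0.3, 0.1, 0.0]
finger_gap: 0.0511
```

```bash
for i in 1; do python3 -m crank '[0.4,0,0,2,0,0,0, 0.4,0,0,0,0,0,0]'; python3 -m crank '[0.4,0,0,1.5,0,0,0, 0.4,0,0,0,0,0,0]' ; done | grep -v orient
```

```text
time_s: 3.05
position: [0.5477, -0.1433, 0.0936]
contact_force: [-1.0, 0.6, -0.1]
finger_gap: 0.0514
time_s: 3.25
position: [0.5477, -0.1433, 0.0921]
contact_force: [0.5, -0.5, 0.0]
finger_gap: 0.0516
```

```bash
python3 -m crank '[0.4,0,0,1.5,0,0,0, 0.4,0,0,0,0,0,0]' | grep -v orient;  python3 - <<'E'
from h import *
c=cam("side"); cv2.imwrite("pics/s2.png",cv2.resize(c["im"][180:320,280:480],None,fx=4,fy=4))
E
```

```text
time_s: 3.45
position: [0.5477, -0.1433, 0.0906]
contact_force: [0.8, -0.3, -0.2]
finger_gap: 0.0516
```

View pics/s2.png

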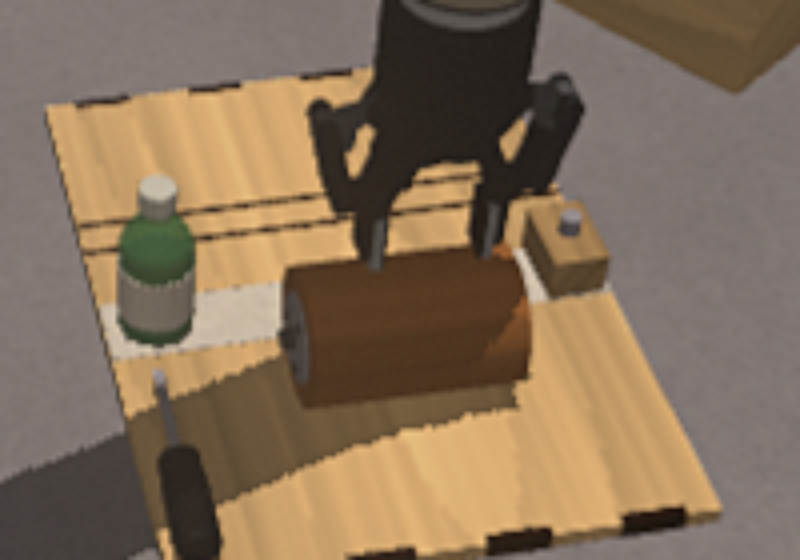

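```bash
python3 -m crank '[0.4,0,0,1.5,0,0,0, 0.4,0,0,0,0,0,0]' | grep -v orient; python3 -m crank '[0.4,0,0,1.5,0,0,0, 0.4,0,0,0,0,0,0]' | grep -v orient
```

```text
time_s: 3.7
position: [0.5477, -0.1433, 0.0891]
contact_force: [-0.2, -0.4, -0.2]
finger_gap: 0.0515
time_s: 3.9
position: [0.5477, -0.1433, 0.0876]
contact_force: [0.7, 0.7, 0.3]
finger_gap: 0.0512
```

```bash
python3 -m crank '[0.4,0,0,1,0,0,0, 0.4,0,0,0,0,0,0]' | grep -v orient
```

```text
time_s: 4.1
position: [0.5478, -0.1433, 0.0867]
contact_force: [0.1, -0.0, -0.1]
finger_gap: 0.051
```

```bash
python3 -m crank '[0.4,0,0,1,0,0,0, 0.4,0,0,0,0,0,0]' | grep -v orient
```

```text
time_s: 4.3
position: [0.5478, -0.1433, 0.0857]
contact_force: [0.0, 0.0, -0.1]
finger_gap: 0.0513
```

```bash
python3 -m crank '[0.4,0,0,1,0,0,0, 0.4,0,0,0,0,0,0]' | grep -v orient
```

```text
time_s: 4.5
position: [0.5478, -0.1433, 0.0847]
contact_force: [0.6, 0.3, -0.3]
finger_gap: 0.051
```

```bash
python3 -m crank '[0.4,0,0,1,0,0,0, 0.4,0,0,0,0,0,0]' | grep -v orient;python3 - <<'E'
from h import *
c=cam("wrist"); cv2.imwrite("pics/w2.png",c["im"])
E
```

```text
time_s: 4.7
position: [0.5478, -0.1433, 0.0837]
contact_force: [-0.1, 0.5, 0.1]
finger_gap: 0.0512
```

View pics/w2.png

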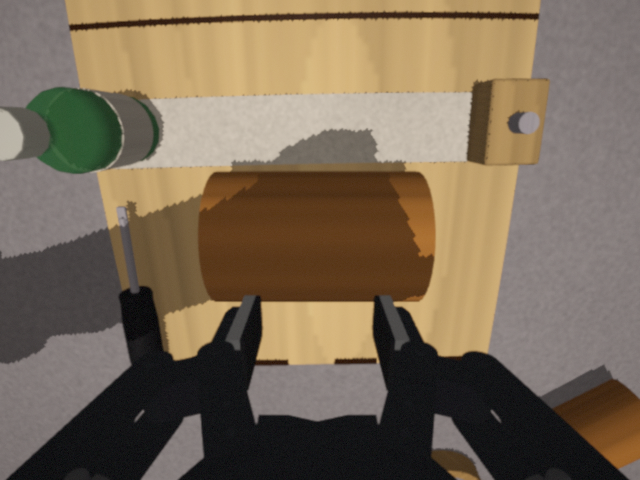

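Run:
```python
from h import *
c=where("wrist",(195,160,440,296))
s=c["s"];p=s["position"];R=s["orientation"]
print(inpan(p),"tcp px",proj(c,[p, p-R[:,2]*.005,p-R[:,2]*.01]).tolist())
print("tip pts at z=.09:",inpan(onz(c,[(250,297),(385,297)],.088)))
uv=[(u,16) for u in (320,)]
print(inpan(onz(c,[(540,15.5),(320,15)],.012)), inpan(onz(c,[(320,93),(320,165)],.012)))
```

```text
wrist x@y=0 -70.8 mm yaw -1.05 y~-4.3 r 38.0 38.0 t 4.75
[[-0.08997941 -0.00596442]] tcp px [[314.55407347732665, 284.3247871851436], [314.4915023320324, 288.41885571588557], [314.42564979998673, 292.7293520550397]]
tip pts at z=.09: [[-0.09491712  0.02904316]
 [-0.09621674 -0.04398954]]
[[ 0.05894084 -0.15112108]
 [ 0.0588011  -0.01180755]] [[ 0.01317571 -0.01109938]
 [-0.03345027 -0.01038579]]
```

Run:
```python
from h import *
c=cam("side"); p=c["s"]["position"];R=c["s"]["orientation"]; print(p)
print(proj(c,[p,p-R[:,2]*.01+R[:,1]*.035,p-R[:,2]*.01-R[:,1]*.035,p-R[:,2]*.01+R[:,1]*.035+R[:,0]*.011]).tolist())
cv2.imwrite("pics/s3.png",cv2.resize(c["im"][200:290,330:440],None,fx=7,fy=6.6,interpolation=cv2.INTER_CUBIC))
c=cam("wrist"); cv2.imwrite("pics/w3.png",cv2.resize(c["im"][270:420,200:440],None,fx=3.3,fy=3.3,interpolation=cv2.INTER_CUBIC))
```

```text
[ 0.54784326 -0.14334511  0.08379467]
[[384.6602023439446, 255.91245118454086], [400.92630020833303, 250.6703548052837], [369.21441437231215, 254.51608997726765], [399.43482727963624, 247.17205060792608]]
```

View pics/s3.png

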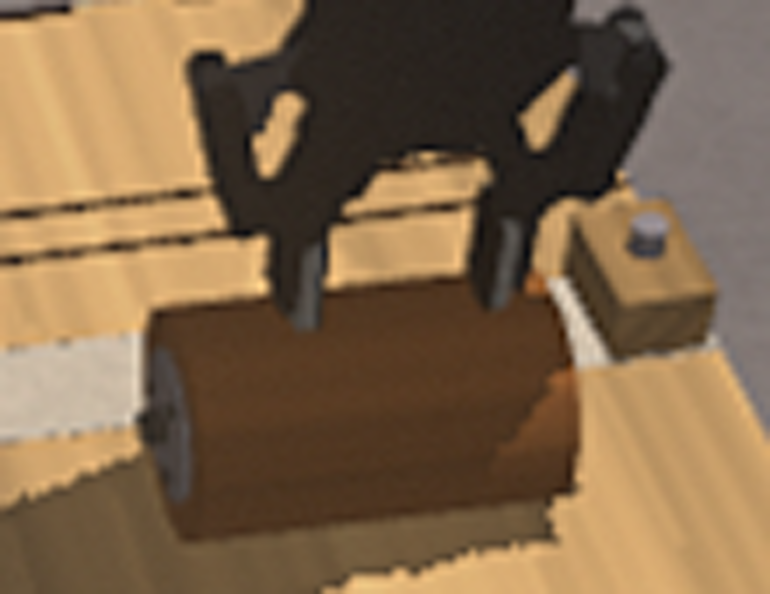

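View pics/w3.png

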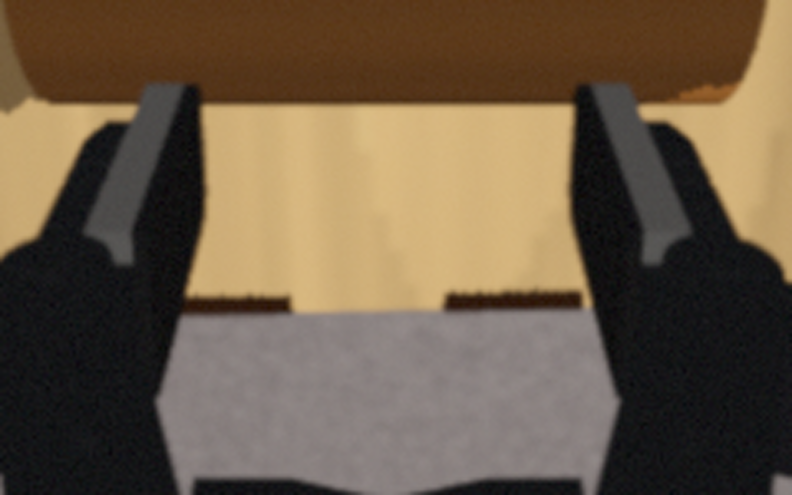

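Both views put the tips about 25–30 mm behind the nominal TCP, still clear of the roller and with no contact force. Descending more.

```bash
python3 -m crank '[0.4,0,0,3,0,0,0, 0.4,0,0,2,0,0,0, 0.4,0,0,0,0,0,0]' | grep -v orient
```

```text
time_s: 5.2
position: [0.5476, -0.1432, 0.0784]
contact_force: [0.4, -0.2, 0.1]
finger_gap: 0.0512
```

```bash
python3 -m crank '[0.4,0,0,2,0,0,0, 0.4,0,0,2,0,0,0, 0.4,0,0,0,0,0,0]' | grep -v orient
python3 - <<'E'
from h import *
c=cam("wrist"); cv2.imwrite("pics/w4.png",cv2.resize(c["im"][170:420,160:480],None,fx=2.4,fy=2.4,interpolation=cv2.INTER_CUBIC))
c=cam("side"); cv2.imwrite("pics/s4.png",cv2.resize(c["im"][200:290,330:440],None,fx=7,fy=6.6,interpolation=cv2.INTER_CUBIC))
E
```

```text
time_s: 5.5
position: [0.5476, -0.1433, 0.0745]
contact_force: [-0.3, 0.1, 0.2]
finger_gap: 0.0514
```

View pics/s4.png

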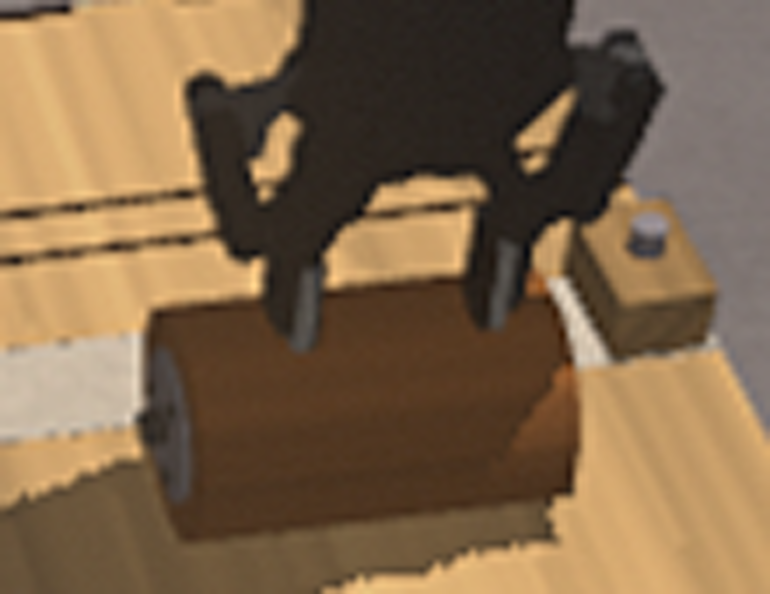

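View pics/w4.png

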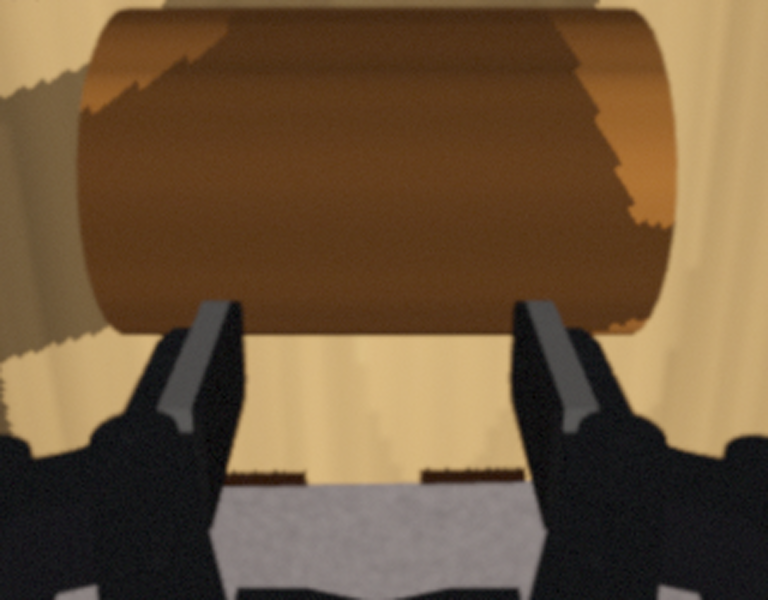

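```bash
python3 -m crank '[0.4,0,0,3,0,0,0, 0.4,0,0,3,0,0,0, 0.4,0,0,2,0,0,0, 0.4,0,0,0,0,0,0]' | grep -v orient; python3 -m crank '[0.4,0,0,2,0,0,0, 0.4,0,0,0,0,0,0]' | grep -v orient
```

```text
time_s: 6.0
position: [0.5475, -0.1433, 0.0664]
contact_force: [-0.4, 0.1, 0.0]
finger_gap: 0.0515
time_s: 6.2
position: [0.5477, -0.1433, 0.0646]
contact_force: [-0.3, -0.7, -0.4]
finger_gap: 0.0513
```

```bash
python3 -m crank '[0.4,0,0,1.5,0,0,0, 0.4,0,0,0,0,0,0]' | grep -v orient
```

```text
time_s: 6.4
position: [0.5478, -0.1433, 0.0632]
contact_force: [-0.0, 0.0, -0.7]
finger_gap: 0.0512
```

```bash
python3 -m crank '[0.4,0,0,1.5,0,0,0, 0.4,0,0,0,0,0,0]' | grep -v orient
```

```text
time_s: 6.6
position: [0.5478, -0.1433, 0.0617]
contact_force: [0.6, -0.6, 0.1]
finger_gap: 0.0513
```

```bash
python3 -m crank '[0.4,0,0,1.5,0,0,0, 0.4,0,0,0,0,0,0]' | grep -v orient
```

```text
time_s: 6.8
position: [0.548, -0.1434, 0.0603]
contact_force: [0.5, -1.2, 0.5]
finger_gap: 0.0511
```

Run:
```python
from h import *
c=cam("wrist"); cv2.imwrite("pics/w5.png",cv2.resize(c["im"][170:420,160:480],None,fx=2.4,fy=2.4,interpolation=cv2.INTER_CUBIC))
c=cam("side"); cv2.imwrite("pics/s5.png",cv2.resize(c["im"][200:290,330:440],None,fx=7,fy=6.6,interpolation=cv2.INTER_CUBIC))
```

```text
(no output)
```

View pics/s5.png

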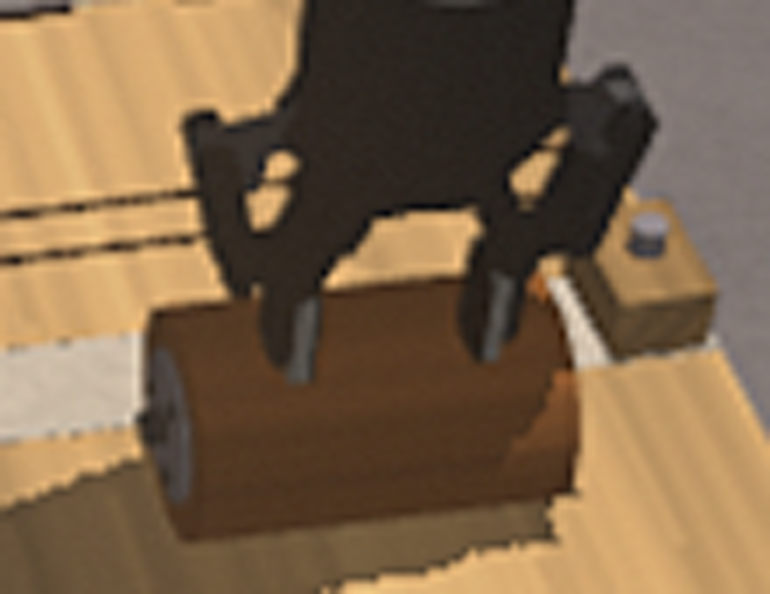

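View pics/w5.png

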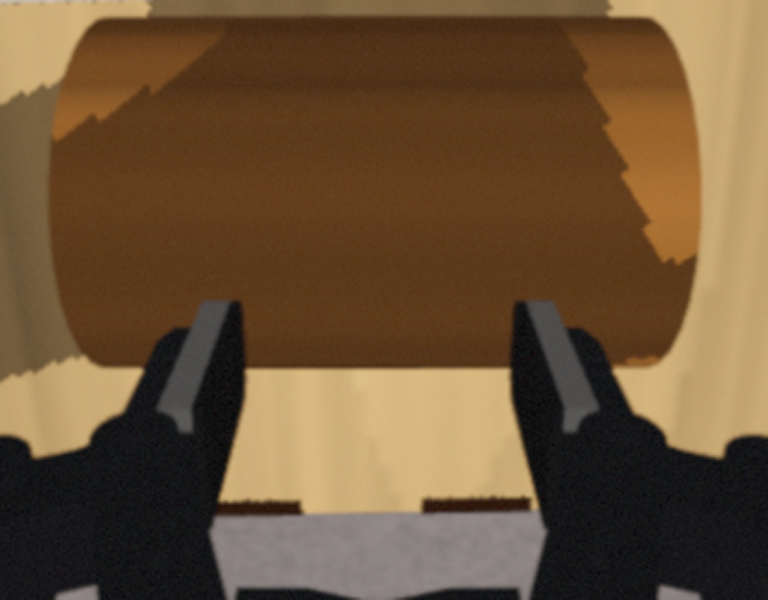

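```bash
python3 -m crank '[0.4,5,0,0,0,0,0, 0.4,0,0,1,0,0,0, 0.4,0,0,0,0,0,0]' | grep -v orient
```

```text
time_s: 7.2
position: [0.5515, -0.1385, 0.0605]
contact_force: [-2.4, 0.4, 7.6]
finger_gap: 0.051
```

```bash
python3 -m crank '[0.4,0,0,1,0,0,0, 0.4,0,0,0,0,0,0]' | grep -v orient
```

```text
time_s: 7.4
position: [0.5516, -0.1386, 0.0604]
contact_force: [-3.9, 1.6, 14.2]
finger_gap: 0.0509
```

```bash
python3 -m crank '[0.4,0,0,1,0,0,0, 0.4,0,0,0,0,0,0]' | grep -v orient
```

```text
time_s: 7.6
position: [0.5517, -0.1385, 0.0602]
contact_force: [-6.1, 1.5, 19.3]
finger_gap: 0.0516
```

```bash
python3 -m crank '[0.4,0,0,1,0,0,0, 0.4,0,0,0,0,0,0]' | grep -v orient
```

```text
time_s: 7.8
position: [0.5517, -0.1384, 0.0601]
contact_force: [-8.1, 2.8, 24.4]
finger_gap: 0.0509
```

```bash
python3 -m crank '[0.4,0,0,-2.7,0,0,0, 0.4,0,0,0,0,0,0]' | grep -v orient;  python3 - <<'E'
from h import *
c=where("wrist",(160,160,480,293));print(inpan(c["s"]["position"]))
cv2.imwrite("pics/w6.png",c["im"])
E
```

```text
time_s: 8.0
position: [0.5517, -0.1389, 0.0604]
contact_force: [-2.5, 0.7, 11.9]
finger_gap: 0.0514
wrist x@y=0 -59.9 mm yaw -1.01 y~-3.4 r 30.0 30.0 t 8.00
[[-0.08412743 -0.00667405]]
```

View pics/w6.png

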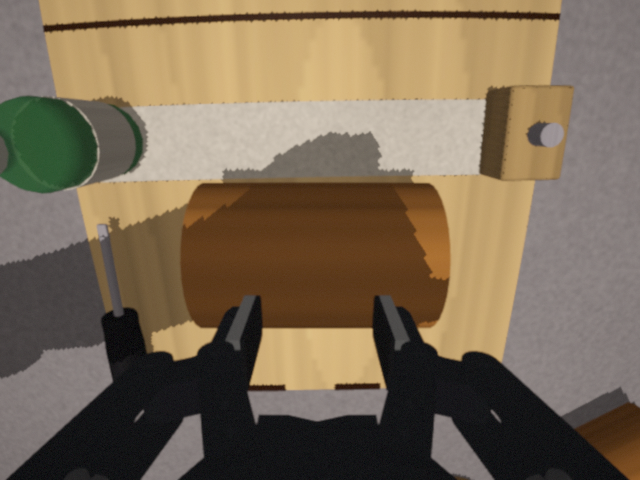

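```bash
cat >> h.py <<'E'
def whr(rowmax=345,fx=(268,368),save=None,r=.04,z=.052):
    """roller axis from wrist: front edge + r, rear edge + r between the fingers"""
    c=cam("wrist");m=roller_mask(c);m=cv2.morphologyEx(m,cv2.MORPH_CLOSE,np.ones((5,5)))
    n,lab,st,ce=cv2.connectedComponentsWithStats(m)
    cand=[i for i in range(1,n) if 180<ce[i][0]<460 and st[i][4]>3000]; k=max(cand,key=lambda i:st[i][4])
    m=(lab==k); x0,w=st[k][0],st[k][2]
    f=[(u,np.argmax(m[:,u])-.5) for u in range(int(x0+.15*w),int(x0+.85*w),3)]
    b=[(u,len(m)-np.argmax(m[::-1,u])-.5) for u in range(*fx,3)]
    res=[]
    for pts,sg in((f,1),(b,-1)):
        vx,vy,px,py=cv2.fitLine(np.array(pts,np.float32),cv2.DIST_HUBER,0,.01,.01).ravel()
        o,d=ray(c,[(px-60*vx,py-60*vy),(px+60*vx,py+60*vy)]);nn=np.cross(d[0],d[1]);nn/=np.linalg.norm(nn)
        pd=inpan(o+np.array([0,0,0])+nn)[0]-inpan(o)[0]
        if pd[0]*sg<0: nn=-nn   # points +x (front) / -x (rear)
        # nn.(X-o) = -r on plane z
        u=np.cross(nn,[0,0,1]);u/=np.linalg.norm(u)
        p=np.linalg.solve(np.array([nn[:2],u[:2]]),[nn@o-r-nn[2]*z,u[:2]@o[:2]])
        q=inpan(np.array([[*p,z],[*(p+u[:2]*.1),z]]));dq=q[1]-q[0]
        res.append(((q[0,0]-(q[0,1]+.006)*dq[0]/dq[1])*1e3,np.degrees(np.arctan(-dq[0]/dq[1]))))
    print("front x %.1f yaw %.2f | rear x %.1f yaw %.2f"%(*res[0],*res[1]),"tcp",(inpan(c["s"]["position"])*1e3).round(1),"z",c["s"]["position"][2].round(4),"t",round(c["s"]["time_s"],2),"mean x %.1f"%((res[0][0]+res[1][0])/2))
    if save: cv2.imwrite(save,c["im"])
    return c
E
python3 - <<'E'
from h import *
whr()
E
python3 -m crank '[0.4,0,0,-0.5,0,0,0]'
```

```text
front x -70.4 yaw -1.05 | rear x -68.8 yaw -1.07 tcp [[-84.2  -6.6]] z 0.0604 t 8.05 mean x -69.6
time_s: 8.2
position: [0.5516, -0.1389, 0.0605]
orientation: [[0.577, 0.817, 0.001], [0.817, -0.577, 0.0], [0.001, 0.001, -1.0]]
contact_force: [-0.5, 1.0, 6.1]
finger_gap: 0.0514
```

```bash
python3 -m crank '[0.4,3,0,0,0,0,0, 0.4,6,0,0,0,0,-0.1, 0.4,6,0,0,0,0,-0.1, 0.4,5,0,0,0,0,-0.1, 0.4,3,0,0,0,0,0]'
python3 - <<'E'
from h import *
whr(save="pics/w7.png"); print(telemetry.sense()["contact_force"])
E
```

```text
time_s: 8.7
position: [0.5655, -0.1192, 0.0611]
orientation: [[0.572, 0.82, 0.002], [0.82, -0.572, 0.001], [0.002, 0.001, -1.0]]
contact_force: [-2.1, 2.1, 11.9]
finger_gap: 0.0514
front x -58.6 yaw -0.71 | rear x -57.1 yaw -0.73 tcp [[-60.1  -7. ]] z 0.0611 t 8.7 mean x -57.8
[-2.33805768  1.52585298 10.64356572]
```

Clean rolling: the finger moved 24.1 mm and the axis 11.8 mm, and the yaw follows the tool. Continuing.

```bash
python3 -m crank '[0.4,4,0,0,0,0,-0.1, 0.4,8,0,0,0,0,-0.1, 0.4,9,0,0,0,0,-0.1, 0.4,6,0,0,0,0,-0.1, 0.4,3,0,0,0,0,0]' ; python3 -m crank '[0.4,0,0,0,0,0,0, 0.4,0,0,0,0,0,0]'|grep -v ori
python3 - <<'E'
from h import *
whr(save="pics/w7.png"); print(telemetry.sense()["contact_force"])
E
```

```text
time_s: 9.25
position: [0.5829, -0.0944, 0.0607]
orientation: [[0.566, 0.824, 0.003], [0.824, -0.566, 0.001], [0.002, 0.002, -1.0]]
contact_force: [-0.2, 0.3, 7.4]
finger_gap: 0.0514
time_s: 9.45
position: [0.5827, -0.0948, 0.0607]
contact_force: [-0.7, 1.4, 8.6]
finger_gap: 0.0514
front x -43.8 yaw -0.94 | rear x -41.7 yaw 0.21 tcp [[-30.3  -7.5]] z 0.0607 t 9.45 mean x -42.7
[-0.39455855  0.67449476  9.12897479]
```

```bash
python3 -m crank '[0.4,0,0,-4,0,0,0, 0.4,0,0,-4,0,0,0, 0.4,-15,0,0,0,0,0, 0.4,-15,0,0,0,0,0, 0.4,0,0,0,0,0,0]' | grep -v ori
python3 - <<'E'
from h import *
whr(save="pics/w8.png");
E
```

```text
time_s: 10.0
position: [0.5616, -0.1243, 0.0671]
contact_force: [-0.8, 0.1, 0.0]
finger_gap: 0.0509
front x -44.2 yaw -1.12 | rear x -42.9 yaw -0.63 tcp [[-66.5  -6.6]] z 0.0671 t 10.0 mean x -43.5
```

View pics/w8.png

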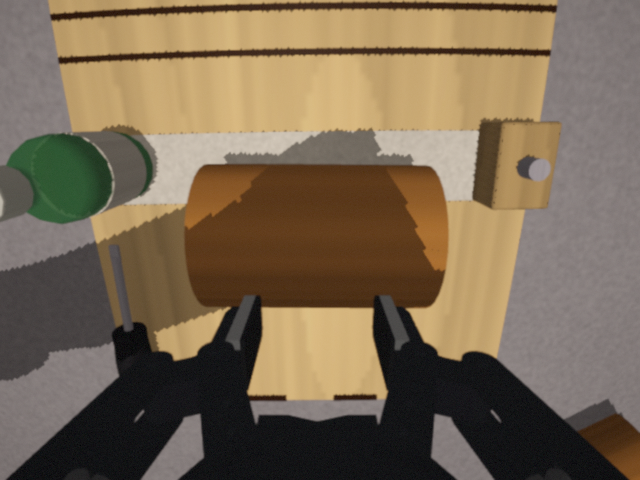

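```bash
python3 -m crank '[0.4,0,0,3,0,0,0.3, 0.4,0,0,2,0,0,0, 0.4,0,0,0,0,0,0]'
python3 - <<'E'
from h import *
whr(save="pics/w9.png");
E
```

```text
time_s: 10.35
position: [0.564, -0.1199, 0.062]
orientation: [[0.571, 0.821, -0.001], [0.821, -0.571, 0.0], [-0.0, -0.001, -1.0]]
contact_force: [0.7, 0.2, -0.6]
finger_gap: 0.0515
front x -44.2 yaw -0.91 | rear x -42.9 yaw -0.56 tcp [[-61.5  -6.1]] z 0.062 t 10.35 mean x -43.5
```

```bash
python3 -m crank '[0.4,1.5,0,1.5,0,0,0, 0.4,1.5,0,0.8,0,0,0, 0.4,0,0,0,0,0,0]'|grep -v ori
```

```text
time_s: 10.7
position: [0.5662, -0.1176, 0.0605]
contact_force: [-0.1, 0.3, 2.0]
finger_gap: 0.0511
```

```bash
python3 -m crank '[0.4,3,0,0.5,0,0,-0.1, 0.4,6,0,0,0,0,-0.1, 0.4,8,0,0,0,0,-0.1, 0.4,8,0,0,0,0,-0.1, 0.4,8,0,0,0,0,-0.1]'; python3 -m crank '[0.4,8,0,0,0,0,-0.1, 0.4,8,0,0,0,0,-0.1, 0.4,5,0,0,0,0,0, 0.4,2,0,0,0,0,0, 0.4,0,0,0,0,0,0]'
python3 - <<'E'
from h import *
whr(save="pics/w10.png");
E
python3 -m crank '[0.4,0,0,-4,0,0,0, 0.4,0,0,-4,0,0,0, 0.4,-15,0,0,0,0,0, 0.4,-15,0,0,0,0,0, 0.4,0,0,0,0,0,0]' | grep -v ori
python3 - <<'E'
from h import *
whr(save="pics/w11.png");
E
```

```text
time_s: 11.2
position: [0.5857, -0.0901, 0.0612]
orientation: [[0.564, 0.826, 0.002], [0.826, -0.564, 0.001], [0.002, 0.001, -1.0]]
contact_force: [-1.1, 1.7, 8.5]
finger_gap: 0.0516
time_s: 11.7
position: [0.5988, -0.0712, 0.0607]
orientation: [[0.561, 0.828, 0.003], [0.828, -0.561, 0.0], [0.002, 0.002, -1.0]]
contact_force: [-0.1, 0.7, 7.4]
finger_gap: 0.0509
front x -15.1 yaw -0.94 | rear x -12.1 yaw 4.06 tcp [[-1.7 -7.6]] z 0.0607 t 11.7 mean x -13.6
time_s: 12.25
position: [0.5782, -0.1006, 0.0674]
contact_force: [0.2, -0.2, 0.0]
finger_gap: 0.0512
front x -15.7 yaw -1.01 | rear x -14.4 yaw -1.10 tcp [[-37.7  -7. ]] z 0.0674 t 12.25 mean x -15.0
```

View pics/w11.png

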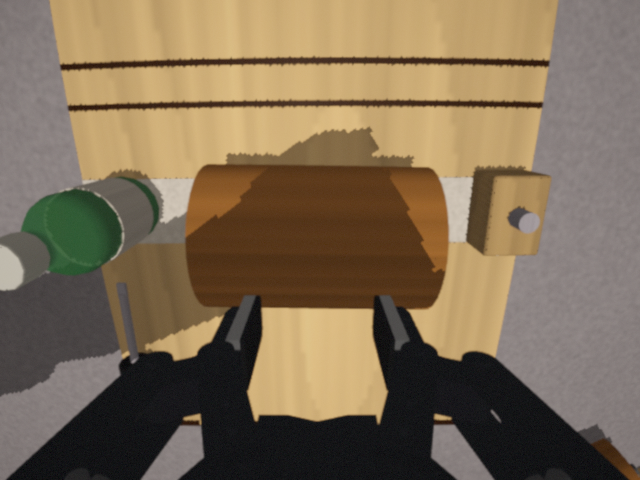

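```bash
python3 -m crank '[0.2,3,0,0,0,0,1.1, 0.2,0,0,4,0,0,0, 0.2,0,0,4,0,0,0, 0.2,0,0,0,0,0,0]'
python3 - <<'E'
from h import *
whr(fx=(250,380));
E
```

```text
time_s: 12.7
position: [0.5819, -0.0936, 0.0588]
orientation: [[0.576, 0.817, -0.002], [0.817, -0.576, 0.0], [-0.001, -0.001, -1.0]]
contact_force: [0.1, 0.1, 0.5]
finger_gap: 0.0688
front x -15.7 yaw -1.01 | rear x -14.6 yaw -0.84 tcp [[-29.8  -6.2]] z 0.0588 t 12.7 mean x -15.2
```

```bash
python3 -m crank '[0.2,0,0,1.5,0,0,0, 0.2,0,0,0,0,0,0]' |grep -v ori
```

```text
time_s: 12.95
position: [0.5823, -0.0942, 0.058]
contact_force: [-0.1, 0.5, 0.3]
finger_gap: 0.0684
```

```bash
python3 -m crank '[0.2,0,0,1,0,0,0, 0.2,0,0,0,0,0,0]' |grep -v ori
```

```text
time_s: 13.15
position: [0.5823, -0.0942, 0.0572]
contact_force: [1.1, 0.7, 0.7]
finger_gap: 0.0682
```

```bash
python3 -m crank '[0.2,0,0,1,0,0,0, 0.2,0,0,0,0,0,0]' |grep -v ori
```

```text
time_s: 13.35
position: [0.5825, -0.0942, 0.0567]
contact_force: [0.1, -0.5, 2.6]
finger_gap: 0.0686
```

```bash
python3 -m crank '[0.2,2,0,1.5,0,0,0, 0.2,6,0,0,0,0,-0.2, 0.2,8,0,0,0,0,-0.25, 0.2,8,0,0,0,0,-0.25, 0.2,8,0,0,0,0,-0.25]'; python3 -m crank '[0.2,8,0,0,0,0,-0.25, 0.2,8,0,0,0,0,-0.25, 0.2,5,0,0,0,0,-0.25, 0.2,2,0,0,0,0,0, 0.2,0,0,0,0,0,0]'
python3 - <<'E'
from h import *
whr(save="pics/w12.png",fx=(250,380));
E
python3 -m crank '[0.2,0,0,-5,0,0,0, 0.2,0,0,-5,0,0,0, 0.2,-13,0,0,0,0,0, 0.2,-13,0,0,0,0,0, 0.2,0,0,0,0,0,0]' | grep -v ori
python3 - <<'E'
from h import *
whr(save="pics/w13.png",fx=(250,380));
E
```

```text
time_s: 13.85
position: [0.602, -0.0668, 0.0572]
orientation: [[0.564, 0.826, 0.003], [0.826, -0.564, 0.002], [0.003, 0.001, -1.0]]
contact_force: [-2.9, 1.1, 14.4]
finger_gap: 0.0686
time_s: 14.35
position: [0.6152, -0.0475, 0.0565]
orientation: [[0.552, 0.834, 0.003], [0.834, -0.552, 0.001], [0.003, 0.002, -1.0]]
contact_force: [-0.5, 1.7, 9.8]
finger_gap: 0.0684
front x 12.4 yaw -0.68 | rear x 15.4 yaw 3.72 tcp [[27.1 -7.8]] z 0.0565 t 14.35 mean x 13.9
time_s: 14.9
position: [0.597, -0.0742, 0.0643]
contact_force: [0.1, -0.4, -0.4]
finger_gap: 0.0683
front x 11.6 yaw -0.74 | rear x 12.8 yaw -0.71 tcp [[-5.2 -7.7]] z 0.0643 t 14.9 mean x 12.2
```

View pics/w13.png

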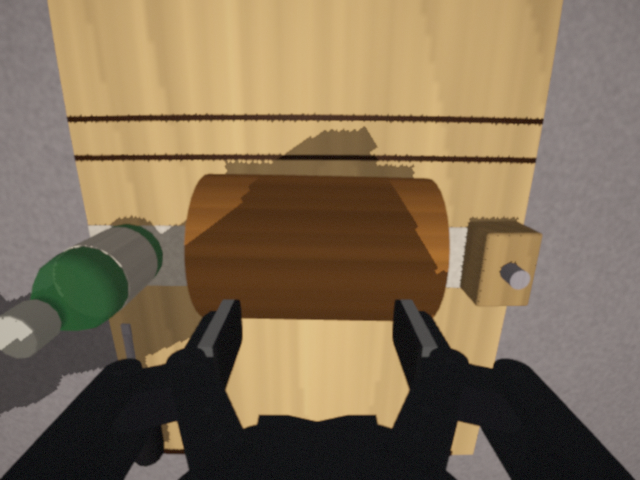

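```bash
python3 -m crank '[0.2,0,-0.5,0,0,0,1.4, 0.2,0,0,4,0,0,0, 0.2,0,0,3.5,0,0,0, 0.2,0,0,1,0,0,0, 0.2,0,0,0,0,0,0]'
python3 - <<'E'
from h import *
whr(fx=(250,380));
E
```

```text
time_s: 15.45
position: [0.5992, -0.0695, 0.0569]
orientation: [[0.572, 0.82, 0.0], [0.82, -0.572, 0.001], [0.001, -0.0, -1.0]]
contact_force: [-2.2, 1.1, 6.6]
finger_gap: 0.068
front x 11.6 yaw -0.66 | rear x 13.3 yaw -0.58 tcp [[-0.1 -6.9]] z 0.0569 t 15.45 mean x 12.4
```

```bash
python3 -m crank '[0.2,2,0,1.6,0,0,0, 0.2,6,0,0,0,0,-0.3, 0.2,8,0,0,0,0,-0.3, 0.2,8,0,0,0,0,-0.3, 0.2,8,0,0,0,0,-0.3]'; python3 -m crank '[0.2,8,0,0,0,0,-0.3, 0.2,7,0,0.3,0,0,-0.3, 0.2,5,0,0.3,0,0,-0.3, 0.2,2,0,0,0,0,0, 0.2,0,0,0,0,0,0]'
python3 - <<'E'
from h import *
whr(save="pics/w14.png",fx=(250,380));
E
python3 -m crank '[0.2,0,0,-5,0,0,0, 0.2,0,0,-5,0,0,0, 0.2,-12,0,0,0,0,0, 0.2,-12,0,0,0,0,0, 0.2,0,0,0,0,0,0]' | grep -v ori
python3 - <<'E'
from h import *
whr(save="pics/w15.png",fx=(250,380));
E
```

```text
time_s: 16.0
position: [0.6184, -0.0422, 0.0572]
orientation: [[0.555, 0.832, 0.003], [0.832, -0.555, 0.002], [0.003, 0.001, -1.0]]
contact_force: [-3.5, 1.7, 14.9]
finger_gap: 0.0686
time_s: 16.5
position: [0.6311, -0.0233, 0.056]
orientation: [[0.541, 0.841, 0.004], [0.841, -0.541, 0.002], [0.004, 0.002, -1.0]]
contact_force: [-0.5, 1.1, 11.3]
finger_gap: 0.0688
front x 39.2 yaw -1.11 | rear x 42.5 yaw 5.32 tcp [[56.1 -7.3]] z 0.056 t 16.5 mean x 40.8
time_s: 17.05
position: [0.614, -0.0492, 0.0635]
contact_force: [0.5, 0.1, -1.1]
finger_gap: 0.068
front x 37.6 yaw 0.06 | rear x 39.4 yaw -0.26 tcp [[25.1 -7.7]] z 0.0635 t 17.05 mean x 38.5
```

View pics/w15.png

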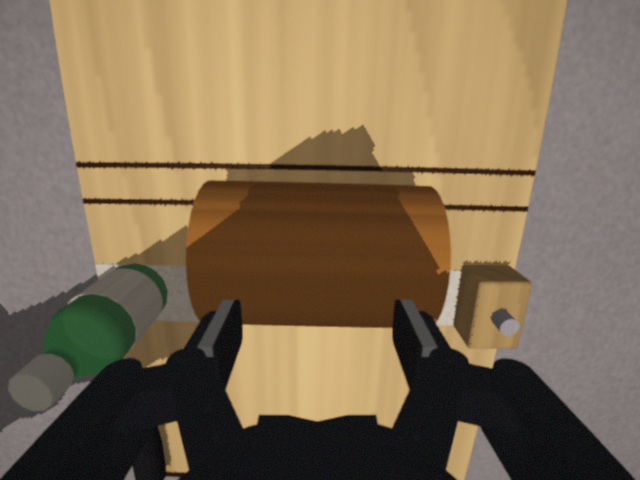

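```bash
python3 -m crank '[0.2,-4,-0.5,0,0,0,1.5, 0.2,0,0,4,0,0,0, 0.2,0,0,4,0,0,0, 0.2,0,0,1,0,0,0, 0.2,0,0,0,0,0,0]'
python3 - <<'E'
from h import *
whr(fx=(250,380));
E
```

```text
time_s: 17.6
position: [0.6143, -0.0478, 0.0567]
orientation: [[0.564, 0.826, 0.002], [0.826, -0.564, 0.001], [0.002, 0.001, -1.0]]
contact_force: [-3.6, 0.7, 10.3]
finger_gap: 0.0682
front x 38.2 yaw 0.13 | rear x 39.9 yaw -0.21 tcp [[26.4 -7.2]] z 0.0567 t 17.6 mean x 39.0
```

```bash
python3 -m crank '[0.2,2,0,0,0,0,0, 0.2,5,0,0,0,0,0, 0.2,7,0,0,0,0,0, 0.2,8,0,0,0,0,0, 0.2,8,0,0,0,0,0]'; python3 -m crank '[0.2,7,0,0,0,0,0, 0.2,5,0,0,0,0,0, 0.2,3,0,0,0,0,0, 0.2,1,0,0,0,0,0, 0.2,0,0,0,0,0,0]'; python3 -m crank '[0.2,0,0,-5,0,0,0, 0.2,0,0,-5,0,0,0, 0.2,-20,0,0,0,0,0, 0.2,0,0,0,0,0,0, 0.2,0,0,0,0,0,0]' | grep -v ori
python3 - <<'E'
from h import *
whr(save="pics/w16.png",fx=(250,380));
E
```

```text
time_s: 18.15
position: [0.6317, -0.0223, 0.0572]
orientation: [[0.563, 0.826, 0.003], [0.826, -0.563, 0.002], [0.003, 0.001, -1.0]]
contact_force: [-2.2, 2.0, 11.9]
finger_gap: 0.0683
time_s: 18.65
position: [0.641, -0.0089, 0.0569]
orientation: [[0.563, 0.826, 0.003], [0.826, -0.563, 0.002], [0.003, 0.002, -1.0]]
contact_force: [-1.9, 2.1, 10.9]
finger_gap: 0.0684
time_s: 19.15
position: [0.6272, -0.0289, 0.0647]
contact_force: [-1.5, -0.0, -0.1]
finger_gap: 0.0681
front x 61.3 yaw 0.10 | rear x 63.1 yaw -0.19 tcp [[49.2 -7.2]] z 0.0647 t 19.15 mean x 62.2
```

View pics/w16.png

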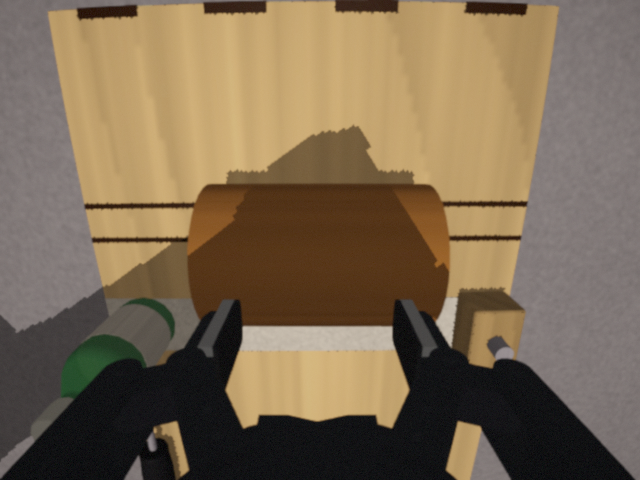

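```bash
cat >> h.py <<'E'
def lines(c,wins,cols):
    g=c["im"].astype(int).sum(2)
    for lo,hi in wins:
        P=[]
        for u in cols:
            s=g[lo:hi,u];w=np.maximum(0,np.median(s)-80-s)
            if w.sum()>0: P.append((u,lo+np.average(np.arange(hi-lo),weights=w)))
        Q=inpan(onz(c,P,.012));k=np.polyfit(Q[:,1],Q[:,0],1);print("line x %.1f slope %.2f n%d"%((k[1]-.006*k[0])*1e3,np.degrees(np.arctan(-k[0])),len(P)))
E
python3 - <<'E'
from h import *
c=whr(fx=(250,380))
lines(c,((196,216),(230,248)),[*range(95,180,4),*range(455,515,4)])
E
```

```text
front x 61.2 yaw 0.15 | rear x 62.8 yaw -0.27 tcp [[50.2 -7. ]] z 0.0648 t 19.2 mean x 62.0
line x 82.3 slope 0.06 n37
line x 58.2 slope 0.07 n37
```

```bash
python3 -m crank '[0.2,1,0,0,0,0,0, 0.2,0,0,4,0,0,0, 0.2,0,0,4,0,0,0, 0.2,0,0,1.7,0,0,0, 0.2,0,0,0,0,0,0]'|grep -v ori
python3 - <<'E'
from h import *
whr(fx=(250,380));
E
```

```text
time_s: 19.75
position: [0.6295, -0.0252, 0.0571]
contact_force: [-3.3, 1.5, 11.4]
finger_gap: 0.0682
front x 61.7 yaw 0.11 | rear x 63.8 yaw 0.07 tcp [[53.6 -7.1]] z 0.0571 t 19.75 mean x 62.8
```

```bash
python3 -m crank '[0.2,2,0,0,0,0,0, 0.2,4,0,0,0,0,0, 0.2,5,0,0,0,0,0, 0.2,3.5,0,0,0,0,0, 0.2,1.5,0,0,0,0,0]'|grep -v ori;  python3 -m crank '[0.2,0,0,0,0,0,0, 0.2,0,0,0,0,0,0]'|grep -v ori
python3 - <<'E'
from h import *
c=whr(fx=(250,380),save="pics/w17.png");
E
```

```text
time_s: 20.3
position: [0.6389, -0.0116, 0.0572]
contact_force: [-1.6, 1.2, 11.2]
finger_gap: 0.0684
time_s: 20.5
position: [0.6388, -0.0118, 0.0572]
contact_force: [-2.5, 2.2, 10.4]
finger_gap: 0.0685
front x 69.9 yaw -0.03 | rear x 71.9 yaw -0.05 tcp [[69.9 -7.2]] z 0.0572 t 20.5 mean x 70.9
```

View pics/w17.png

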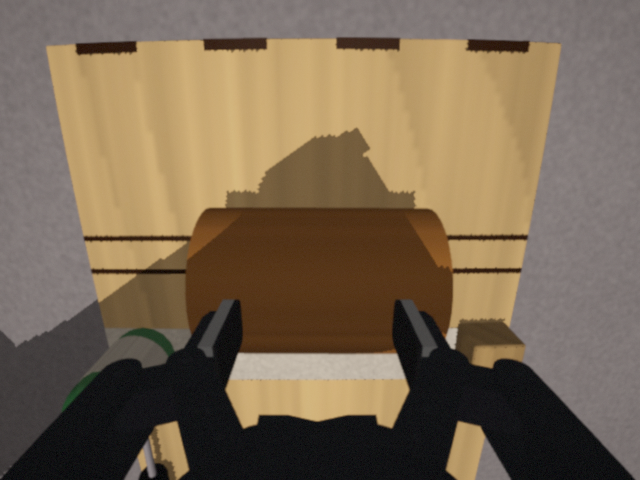

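```bash
python3 -m crank '[0.2,0,0,-1,0,0,0, 0.2,0,0,-2,0,0,0, 0.2,0,0,-6,0,0,0, 0.2,0,0,-20,0,0,0, 0.2,0,0,-30,0,0,0]'|grep -v ori; python3 -m crank '[0.2,-10,0,-30,0,0,0, 0.2,-15,0,-30,0,0,0, 0.2,-15,0,-15,0,0,0, 0.2,0,0,0,0,0,0, 0.2,0,0,0,0,0,0]'|grep -v ori;python3 - <<'E'
from h import *
c=whr(fx=(260,380),save="pics/w18.png"); cv2.imwrite("pics/s18.png",cam("side")["im"]);cv2.imwrite("pics/sc18.png",cam("scene")["im"])
E
```

```text
time_s: 21.05
position: [0.6359, -0.0135, 0.1129]
contact_force: [-0.1, 0.6, 0.1]
finger_gap: 0.0683
time_s: 21.55
position: [0.6144, -0.0465, 0.1884]
contact_force: [0.0, 0.5, 0.1]
finger_gap: 0.0685
front x 69.8 yaw -0.87 | rear x 71.1 yaw -0.16 tcp [[27.5 -6.5]] z 0.1884 t 21.55 mean x 70.4
```

View pics/w18.png

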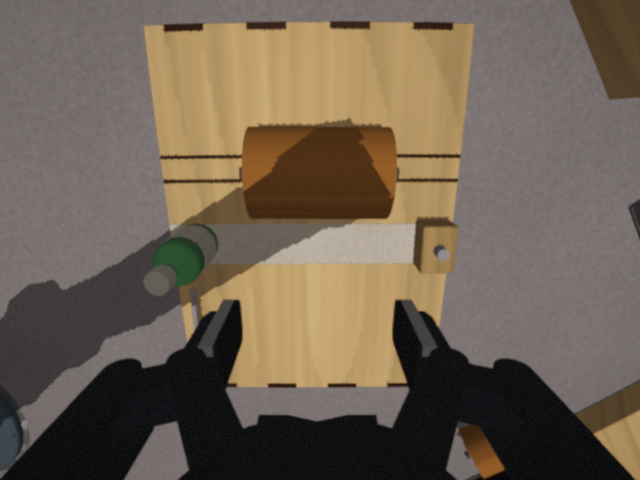

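View pics/s18.png

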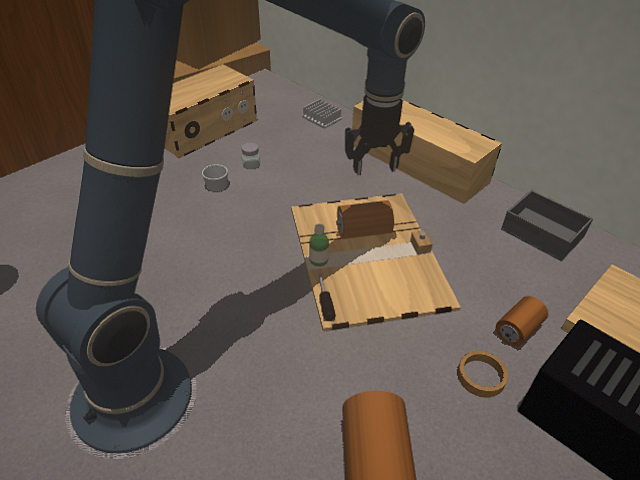

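Run:
```python
from h import *
np.set_printoptions(precision=4,suppress=True)
c=whr(fx=(262,378))
lines(c,((148,166),(172,190)),[*range(175,236,4),*range(404,452,4)])
where("wrist",(235,110,405,225))
cv2.imwrite("pics/w19.png",cv2.resize(c["im"][100:240,220:420],None,fx=4,fy=4,interpolation=cv2.INTER_CUBIC))
```

```text
front x 69.8 yaw -0.08 | rear x 71.1 yaw -0.08 tcp [[28.4 -5.8]] z 0.1874 t 21.7 mean x 70.4
line x 82.3 slope 0.11 n28
line x 58.3 slope 0.04 n28
wrist x@y=0 70.4 mm yaw -0.04 y~-10.5 r 39.8 39.8 t 21.75
```

View pics/w19.png

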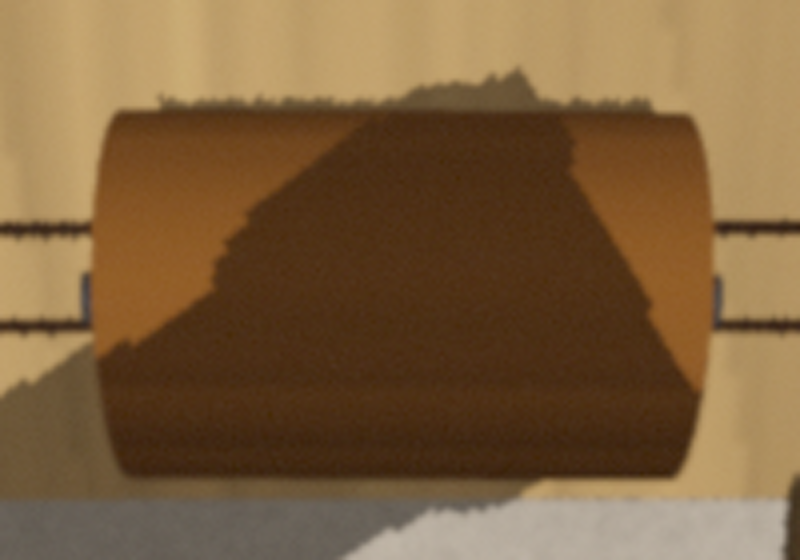

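```bash
python3 -m crank '[0.2,0,0,0,0,0,0, 0.2,0,0,0,0,0,0, 0.2,0,0,0,0,0,0, 0.2,0,0,0,0,0,0, 0.2,0,0,0,0,0,0]'|grep -v ori
python3 - <<'E'
from h import *
np.set_printoptions(precision=4,suppress=True)
where("wrist",(235,110,405,225))
c=cam("wrist");print("glue cap",inpan(onz(c,[(158,280)],.117)),"block",inpan(onz(c,[(436,243)],.042)))
a=cv2.imread("pics/side0.png").astype(int);b=cam("side")["im"].astype(int)
for n,(x,y,w,h) in dict(glue=(305,222,28,45),driver=(313,285,25,38),block=(412,228,22,25),tape=(455,345,55,55),cup=(200,160,30,35),jar=(238,140,26,30)).items():
    print(n,abs(a-b)[y:y+h,x:x+w].mean().round(1))
from bench import job_done
print(job_done())
E
```

```text
time_s: 22.3
position: [0.6151, -0.0464, 0.1894]
contact_force: [0.5, 0.2, 0.2]
finger_gap: 0.0682
wrist x@y=0 70.3 mm yaw -0.13 y~-9.7 r 39.6 39.6 t 22.30
glue cap [[-0.0032  0.1163]] block [[ 0.0014 -0.1254]]
glue 7.6
driver 1.5
block 1.1
tape 1.0
cup 0.9
jar 0.9
the job is handed in; nothing more can be done
None
```

I rolled the middle-sized roller over the tape by its top in six strokes. The fingertips pressed with about 6–15 N while it rolled. It now rests with its axis midway between the burnt lines, the hand is clear, and I handed the job in at about 22 s.

**Position:** The last wrist-camera check put the axis at x ≈ 70.3 mm. The lines measured 58.3 and 82.3 mm, so their midpoint is 70.3 mm. Yaw was about -0.1°, down from -1.05° at the start. A 0.6 s wait left the reading unchanged within about 0.1 mm.

**Bystanders:** Side-camera differences for the driver, block, tape, cup and jar were at noise level. The glue's difference was higher (7.6). I put that down to the shadow and the roller behind it, because its cap measured within 2 mm of its first reading. The block's rough position differed by about 4–5 mm between wrist views, but the side camera shows it unchanged.

**What did not go to plan:**
- **Fingertip length:** With the jaws part open, the tips touched about 30 mm behind the stated TCP. I found contact by force and images instead.
- **First press:** The first touchdown briefly reached 24 N, because I sent several lowering steps together.
- **Slip:** In later strokes the axis moved 1–2 mm less than pure rolling would give, while I was turning the roller square.
- **Views under the fingers:** Yaw readings from the roller's rear edge were unreliable at the end of some strokes, so I relied on readings taken after lifting.

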